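# Put the die puller back in its cabinet and latch the door

### The arm

A 6-joint arm with a two-finger parallel gripper is mounted at the origin on the work surface. World frame = base frame: x ahead of the robot, y to its left, z up, the work surface at z = 0. Lengths are in m, angles in rad, forces in N, time in s.
With the tool pointing down it reaches from about 0.25 to 0.775 m from the base axis. Payload 4 kg.
Tool frame: the origin (TCP) lies at the very end of the fingers, on their centre line; the grasp point (between the pads) lies 19 mm behind it; z points along the fingers, y is the direction in which the jaws open and shut (so a half turn about z gives the same grasp; the last joint's range is limited). The gripper opens to 94 mm and grips with 3 to 60 N. Pads are 16 mm wide; open, the fingers measure 119 mm over their backs; the gripper's body (75 mm by 177 mm) begins 78 mm behind the grasp point.
Start: joints at [-1.342, 0.087, 1.371, -0, 1.684, -0.103], TCP at [0.179, -0.52, 0.206] pointing down, gripper open.
Joint ranges: [-3.1, 3.1], [-0.76, 2.03], [0.27, 2.55], [-1.08, 4.22], [0.17, 2.65], [-2.57, 2.57]. Speed limits (rad/s): [2.79, 2.79, 3.14, 3.14, 3.14, 3.14].

### API

Orientations are given as [roll, pitch, yaw] about the fixed x, y, z axes, in that order (R = Rz(yaw) Ry(pitch) Rx(roll)).
In Python, from bench import robot, cams, models gives the robot as it stands.
- The arm moves only by the tool step_arm, never from a script. Its argument "series" is a list of rows, each a list of 5 numbers: the gripper command: -1 is shut, 1 is fully open, values between are in proportion, then the shift along the tool's x, y, z in mm, then the turn about the tool's z in degrees. A call has 1 to 20 rows; each row is the pose to reach, as a shift and turn from the pose commanded when the call began, along the tool's axes at that moment; what a row does not reach only later rows make up. A row lasts 1/8 s, in which the tool goes at most 62.5 mm and 10.7 degrees, less where a joint would pass 70% of its speed; a pose out of reach is approached as far as the arm can. A call with a gripper value outside its range is refused whole. The fingers move at their own pace and stop on an object; the grip force is fixed at half the most. Time passes only in rows, so rows that repeat a pose let the fingers close. It gives the time, the measured TCP pose, the force and the opening at its end, in the units of the state.
- robot.get_obs(): the state, without advancing time (a new reading comes with each control period).
- cams.snapshot(name): name is "scene" or "top" or "wrist"; returns a dict with "pixels" (480x640x3 uint8, red, green, blue), "fov_y" (degrees; the focal length in pixels is half the picture's height over the tangent of half this angle, whatever the lens; pixels are square), "cx", "cy" (the principal point, pixels), "R" (3x3) and "t" (3): a world point X has camera coordinates R X + t. Camera axes: x right, y down, z forward; pixel columns grow to the right and rows downward; lengths in m; the calibration is good to about 2 mm. A picture is of the moment at which its call begins. There is no depth.
- robot.close_job(): hands the job in, once; it reports no verdict.
Trained networks look in a picture, given as the dict that the camera call returned (one of the last four; its "shot" number tells which), for a name from the list of things; names that differ only in an ending like _2 or _b are one class to them, and where a whole thing is asked for, a point or a joint stands for the part that bears it (a point fixed in the world has none). Each returns a list of dicts, best first, with "p" (0 to 1); they miss things now and then, are a little off and sometimes report something else, mostly with a low value. They report only what shows in the picture. A call takes as long as a camera call.
- models.find_in(picture, label): "position" ([x, y, z] in m, in world coordinates, good to about 4 mm: the middle of the surface that is visible of it).
- models.pinpoint(picture, label): "position" ([x, y, z] in m, in world coordinates, good to about 4 mm: a listed point, or the origin of a listed thing).
The state is a dict: "time": time; "joint_positions": joint angles; "qvel": joint speeds; "joint_torque": joint torques, N m; "tool_pos": TCP position; "ee_rot": TCP orientation; "wrist_force": force on the tool from outside, world axes, zero at the start; "wrist_torque": the same for the moment, N m; "width": finger opening in m.
Only numpy, scipy, OpenCV 4.12 (cv2) and the standard library are available. Lean on these libraries where they do the work, as an engineer would, in place of code of your own. Each camera call takes 0.05 s, during which the arm holds its last target. There are 200 camera calls.

### The job

Take the red-handled die puller out of the bench stand and hang it in the free hole of the rack on the inside of the blue tool cabinet's open door, collar down on the rack. Then ease the door shut from outside, firmly but without slamming or forcing it, until the sprung latch snaps home, and leave it latched with the puller still in its hole. Leave everything else on the bench as it is.

Things in the scene. Friction and masses are not known exactly. Their poses are not given: they have to be found in the camera images.
- cabinet: Blue sheet-steel tool cabinet standing on the bench, fixed: 170 deep (x) x 222 wide (y) x 265 high. Origin: centre of its underside. Its open front looks along its own -x; its door is hinged at the front on its own -y side and opens out towards its own -x. Walls 4 thick.
- door (a joint): Angle of the cabinet door (rad): 0 when nominally shut, growing as it opens (counter-clockwise from above), up to 1.75. Flat blue panel 214 mm from hinge line to free edge, 12 thick, 12 to 257 mm above the bench, 0.9 kg. It stays where it is left (hinge friction 0.15 N m, slightly damped). Pushing it with more than 18 N is forcing it; closing faster than 1.2 rad/s in the last 0.12 rad is slamming.
- door_edge (a point): Inner side of the door's free edge at the latch's height, 120 mm up. The keeper on the cabinet can be set in or out: the latched door may stand up to 6 mm (0.033 rad) in or out of nominal, which is not known. The bolt meets it 16 mm before home; riding over it takes a push rising to 7 to 10 N (more, nearer the hinge), then a 2 N/mm rubber buffer takes up the last 4 mm.
- bolt (a joint): Retraction of the brass latch bolt at the door's free edge (m): 0 fully out, about 0.008 pressed in at the crest of the keeper; spring 2.5 N at rest, 5.7 N at the crest; bevelled at 45 degrees on its closing side. Below 0.0015 again once snapped in. Half a mm past home the door meets a hard stop. Let go too soon, it springs back or stays ajar, the bolt pressed in or short of the keeper.
- door_hinge (a point): Point on the door's hinge line (vertical axis) at the height of the door's top edge (257 mm). Its frame turns with the door: +y runs along the door from hinge to free edge, +x points to its inside, z up. The outer face lies 12 mm to -x of the hinge line, the inner face at x = 0.
- door_push (a point): Point on the outer face of the door, 185 mm from the hinge line and 22 mm below the door's top edge: a good place to push, inwards (door frame +x). Below it, from 165 mm above the bench down, a latch paddle stands 10 mm off the face. The cabinet top is 8 mm above the door's top edge.
- rack_hole (a point): Mouth centre of the free 18 mm hole in the 5 mm aluminium rack inside the door: 185 mm above the bench, 48 mm from the door's inner face, 105 mm from the hinge line. Axes as the door's. The rack reaches 71 mm from the inner face. Fixed tools with a grey and a white handle (20 mm wide, to 46 mm above the rack) sit 48 mm to either side along the door.
- stand: Fixed aluminium bench stand, 66 x 210 mm (x, y) with its upper plate at 85 mm; three holes 70 mm apart along its own y hold three like tools, in any order. Origin: centre of its underside.
- puller: Die puller: steel shank 12 mm wide and 70 long with a pointed foot, below a red cylindrical handle 26 mm wide and 50 high; 120 mm overall, about 0.16 kg. Stands upright in one of the stand's holes. Origin: centre of its foot (lower end); z up along it.
- puller_grip (a point): On the puller's axis at the height to grip, 100 mm above its foot (20 mm below the top of the handle).
- puller_collar (a point): On the puller's axis at the underside of its handle (70 mm above its foot), which rests on the rack when the puller is fully in.
- scriber: Bystander: like tool with a yellow handle in the stand.
- gauge: Bystander: like tool with a green handle in the stand.
- die_set: Bystander: ring of eight dark die segments on a round plate, 86 mm wide, 64 high.
- coupling1: Bystander: steel hose coupling standing on its 32 mm hex nut, 70 mm high.
- coupling2: Bystander: a second such coupling.
- caliper: Bystander: caliper lying flat, 150 mm long.
- tape_roll: Bystander: brown roll of tape lying flat, 100 mm wide, 48 high.

How it is judged:
By the outcome, as a careful person would: the job done as asked, in the order asked, and still so for the second after the job is handed in, with the robot touching nothing.
It also fails if it takes over 64 s, if anything falls off the work surface, if the arm or the gripper's body presses on something with over 40 N, if the wrist force passes 120 N, or if a joint passes its speed limit or range.

## Working session

There is one attempt and no reset: what is moved stays moved. The work goes in short steps, Python scripts to look and compute and a tool call to move; the robot and the scene stay as the last step left them, time stands still between calls to the robot, and variables do not carry over. Pictures are saved under pics/ and viewed, about 8 in all and at most 12, crops included, and the job is handed in when it is done.

Besides the shell and the picture viewer there is one more tool, called after "Emit:" as a command line: name --pt "numbers of a row" for each row, then --argument value for the rest. step_arm: Moves the arm, as the interface text tells. Its arguments: {"type":"object","properties":{"series":{"type":"array","items":{"type":"array","items":{"type":"number"}}}},"required":["series"]}

```bash
mkdir -p pics; ls
python3 - <<'E'
from bench import robot,cams,models
import cv2,numpy as np
o=robot.get_obs();print(o['time'],o['tool_pos'],o['ee_rot'],o['width'])
for c in ("scene","top"):
    s=cams.snapshot(c);cv2.imwrite(f"pics/{c}0.png",s["pixels"][:,:,::-1])
    print(c,s["fov_y"],np.round(-s["R"].T@s["t"],3))
    for l in ["cabinet","stand","door_edge","door_hinge","door_push","rack_hole","puller","puller_grip","puller_collar"]:
        print(l,[(np.round(d["position"],4).tolist(),round(d["p"],2)) for d in models.pinpoint(s,l)[:2]])
E
```

```text
pics
0.0 [ 0.17905925 -0.51948242  0.2043306 ] [-3.13947182e+00 -2.37904794e-04  3.31828520e-01] 0.09430079276281944
scene 42.79483938466935 [1.38  0.409 0.962]
cabinet [([0.5247, -0.2289, -0.0002], 0.89)]
stand [([0.4529, 0.2586, -0.0037], 0.72), ([0.383, 0.2515, 0.1142], 0.43)]
door_edge [([0.5299, 0.0746, 0.1216], 0.91)]
door_hinge [([0.4371, -0.1247, 0.2593], 0.82)]
door_push [([0.5068, 0.052, 0.2367], 0.89), ([0.7155, 0.0961, -0.0033], 0.51)]
rack_hole [([0.5234, -0.0466, 0.1812], 0.65)]
puller [([0.7112, 0.0971, -0.0023], 0.3)]
puller_grip [([0.3866, 0.2575, 0.1146], 0.49)]
puller_collar [([0.3867, 0.2523, 0.0877], 0.78)]
top 57.63065838937509 [0.46  0.078 0.984]
cabinet [([0.5262, -0.2328, 0.0004], 0.77)]
stand [([0.4486, 0.2601, 0.004], 0.94), ([0.7138, 0.0975, 0.0036], 0.2)]
door_edge [([0.5278, 0.0726, 0.1165], 0.65), ([0.4406, -0.1154, 0.2563], 0.46)]
door_hinge [([0.4391, -0.1158, 0.2579], 0.55)]
door_push [([0.5057, 0.0496, 0.2333], 0.63), ([0.3824, 0.2568, 0.1132], 0.26)]
rack_hole []
puller []
puller_grip [([0.3822, 0.2573, 0.1171], 0.73), ([0.5048, 0.0507, 0.2351], 0.32)]
puller_collar [([0.379, 0.2553, 0.0838], 0.75)]
```

View pics/scene0.png

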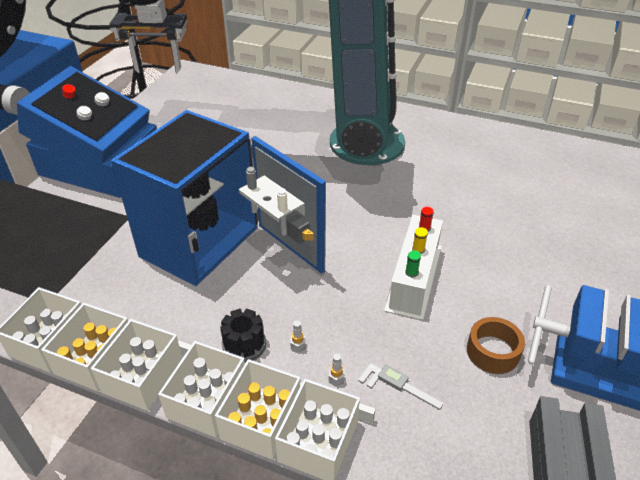

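View pics/top0.png

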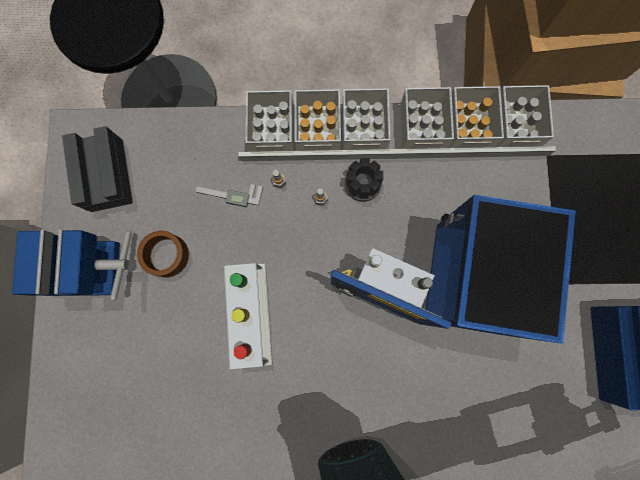

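The pictures show the red puller at the robot end of the stand (top view 241,351). The free rack hole is between the grey and white tools (398,273), and the door is open about 1.37 rad. Height and size checks agree with the networks. I'll move above the puller.

Emit:
step_arm --pt "1 0 0 -60 0" --pt "1 30 -45 -95 0" --pt "1 67 -100 -95 0" --pt "1 104 -155 -95 0" --pt "1 141 -210 -95 5" --pt "1 178 -265 -95 10" --pt "1 215 -320 -95 19" --pt "1 252 -375 -95 19" --pt "1 289 -430 -95 19" --pt "1 326 -485 -95 19" --pt "1 363 -540 -95 19" --pt "1 400 -595 -95 19" --pt "1 430 -642 -95 19" --pt "1 447 -667 -95 19" --pt "1 447 -667 -95 19" --pt "1 447 -667 -95 19" --pt "1 447 -667 -95 19"

```text
time: 3.12
tool_pos: [0.3845, 0.2549, 0.301]
ee_rot: [3.141, -0.001, -0.002]
wrist_force: [0.9, 0.1, -0.2]
width: 0.0939
```

```bash
cat > h.py <<'E'
from bench import robot,cams,models
import cv2,numpy as np
def P(s,l,f="pinpoint"):
    r=getattr(models,f)(s,l)[:2]
    print(l,[(np.round(d["position"],4).tolist(),round(d["p"],2)) for d in r]); return r
def obs():
    o=robot.get_obs();print(round(o['time'],2),np.round(o['tool_pos'],4),np.round(o['ee_rot'],3),'q',np.round(o['joint_positions'],2),'F',np.round(o['wrist_force'],1),'w',round(o['width'],4));return o
def snap(c,n):
    s=cams.snapshot(c);cv2.imwrite(f"pics/{n}.png",s["pixels"][:,:,::-1]);return s
def row(p,yaw,tgt,tyaw):
    d=(np.array(tgt)-p)*1e3;c,s=np.cos(yaw),np.sin(yaw)
    print("row",np.round([d[0]*c+d[1]*s,d[0]*s-d[1]*c,-d[2],-np.degrees(tyaw-yaw)],1))
E
python3 - <<'E'
from h import *
obs()
s=snap("wrist","w1")
print(np.round(-s["R"].T@s["t"],3))
for l in ["puller_grip","puller_collar","rack_hole","door_hinge"]:P(s,l)
for l in ["puller","scriber","gauge"]:P(s,l,"find_in")
s=snap("top","t1")
for l in ["puller","scriber","gauge"]:P(s,l,"find_in")
s=snap("scene","s1")
for l in ["puller","scriber","gauge"]:P(s,l,"find_in")
for l in ["puller_grip","puller_collar"]:P(s,l)
E
```

```text
3.12 [0.3845 0.2549 0.301 ] [ 3.141e+00 -1.000e-03 -2.000e-03] q [ 0.46 -0.11  1.38 -0.    1.87  2.04] F [ 0.9  0.1 -0.2] w 0.0939
[0.467 0.254 0.48 ]
puller_grip [([0.382, 0.2574, 0.1144], 0.94)]
puller_collar [([0.3804, 0.258, 0.0827], 0.94)]
rack_hole []
door_hinge []
puller [([0.3873, 0.2513, 0.1301], 0.93)]
scriber [([0.449, 0.2587, 0.137], 0.61)]
gauge [([0.517, 0.2665, 0.1351], 0.93), ([0.5585, 0.4416, 0.0403], 0.62)]
puller []
scriber [([0.4505, 0.2567, 0.1363], 0.63)]
gauge [([0.522, 0.26, 0.1322], 0.69)]
puller [([0.3915, 0.2588, 0.1187], 0.55)]
scriber [([0.4592, 0.2593, 0.1173], 0.73), ([0.5345, 0.2615, 0.12], 0.64)]
gauge [([0.5354, 0.2622, 0.116], 0.57)]
puller_grip [([0.3859, 0.2554, 0.1167], 0.68)]
puller_collar [([0.3861, 0.2511, 0.088], 0.64)]
```

View pics/w1.png

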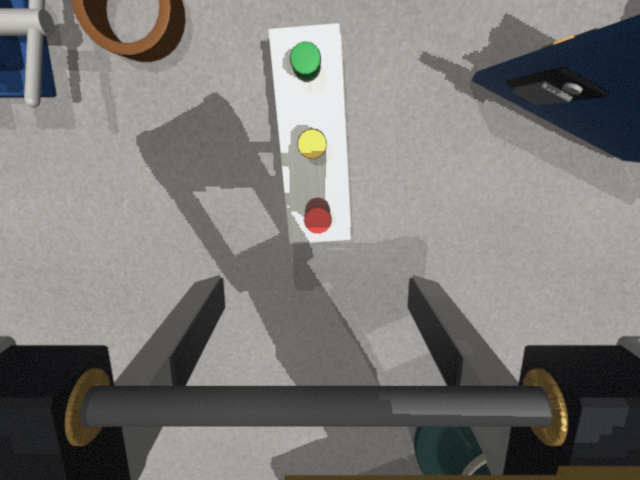

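The wrist view shows the red handle's top at about (318,219), with yellow and green above it; the row tilts about 3-4°. I'll refine with rays onto the z=0.135 plane.

```bash
cat >> h.py <<'E'
def ray(s,u,v,z):
    f=240/np.tan(np.radians(s["fov_y"])/2);R,t=np.array(s["R"]),np.array(s["t"])
    d=R.T@np.array([(u-s["cx"])/f,(v-s["cy"])/f,1]);c=-R.T@t
    return c+d*(z-c[2])/d[2]
def disc(s,lo,hi,box,z):
    h=cv2.cvtColor(s["pixels"],cv2.COLOR_RGB2HSV);m=cv2.inRange(h,np.array(lo),np.array(hi))
    k=np.zeros_like(m);x0,y0,x1,y1=box;k[y0:y1,x0:x1]=255;m&=k
    c=max(cv2.findContours(m,cv2.RETR_EXTERNAL,cv2.CHAIN_APPROX_NONE)[0],key=cv2.contourArea)
    (u,v),r,a=cv2.fitEllipse(c);print("ell",round(u,1),round(v,1),np.round(r,1),np.round(ray(s,u,v,z),4));return c
E
python3 - <<'E'
from h import *
s=cams.snapshot("wrist")
disc(s,(0,150,165),(12,255,255),(295,190,345,240),.135)
disc(s,(22,120,150),(35,255,255),(290,120,335,165),.135)
disc(s,(50,120,110),(75,255,255),(285,35,330,85),.135)
E
```

```text
ell 318.2 220.2 [21.  23.5] [0.3834 0.2532 0.135 ]
ell 313.1 143.0 [26.9 27.9] [0.4533 0.2579 0.135 ]
ell 306.9 57.4 [28.5 31.3] [0.5221 0.2629 0.135 ]
```

Emit:
step_arm --pt "0.5 -1.5 1 40 0" --pt "0.3 -1.5 1 80 0" --pt "0.1 -1.5 1 120 0" --pt "0.1 -1.5 1 155 0" --pt "0.1 -1.5 1 180 0" --pt "0.1 -1.5 1 198 0" --pt "0.1 -1.5 1 205 0" --pt "0.1 -1.5 1 205 0" --pt "0.1 -1.5 1 205 0" --pt "-1 -1.5 1 205 0" --pt "-1 -1.5 1 205 0" --pt "-1 -1.5 1 205 0" --pt "-1 -1.5 1 205 0" --pt "-1 -1.5 1 205 0" --pt "-1 -1.5 1 205 0"

```text
time: 5.95
tool_pos: [0.3832, 0.2549, 0.0957]
ee_rot: [3.141, -0.0, 0.0]
wrist_force: [-0.3, -2.7, 2.2]
width: 0.0257
```

Emit:
step_arm --pt "-1 0 0 -15 0" --pt "-1 0 0 -50 0" --pt "-1 0 0 -100 0" --pt "-1 0 0 -155 0" --pt "-1 0 0 -210 0" --pt "-1 0 0 -265 0" --pt "-1 0 0 -300 0" --pt "-1 15 30 -310 -9" --pt "-1 35 75 -310 -18" --pt "-1 58 125 -310 -27" --pt "-1 82 175 -310 -36" --pt "-1 105 225 -310 -45" --pt "-1 122 265 -310 -54" --pt "-1 135 290 -310 -60" --pt "-1 141 301 -310 -65" --pt "-1 141 301 -310 -65" --pt "-1 141 301 -310 -65" --pt "-1 141 301 -310 -65" --pt "-1 141 301 -310 -65"

```text
time: 8.32
tool_pos: [0.5238, -0.0451, 0.4058]
ee_rot: [3.141, -0.0, 1.135]
wrist_force: [0.0, 0.1, -1.8]
width: 0.0259
```

Run:
```python
from h import *
obs()
for c in ("wrist","top","scene"):
    s=snap(c,c+"2")
    print(c,np.round(-s["R"].T@s["t"],3),s["shot"])
    for l in ["puller_grip","puller_collar","puller","rack_hole","door_hinge","door_push","door_edge"]:P(s,l)
    if c=="wrist": np.savez("w2.npz",**{k:v for k,v in s.items()})
```

```text
8.32 [ 0.5238 -0.0451  0.4058] [ 3.141 -0.     1.135] q [-0.19  0.08  0.98  0.    2.08  0.24] F [ 0.   0.1 -1.8] w 0.0259
wrist [0.559 0.028 0.585] 7
puller_grip [([0.5234, -0.0405, 0.4256], 0.59)]
puller_collar [([0.5242, -0.0421, 0.3931], 0.97)]
puller [([0.5263, -0.0494, 0.3244], 0.95), ([0.525, -0.0443, 0.4262], 0.67)]
rack_hole [([0.5298, -0.0484, 0.1859], 0.73), ([0.5285, 0.073, 0.1199], 0.15)]
door_hinge [([0.4495, 0.2603, -0.001], 0.53), ([0.7469, -0.0029, -0.0004], 0.18)]
door_push [([0.5067, 0.0499, 0.2388], 0.77)]
door_edge [([0.5327, 0.0738, 0.1206], 0.55)]
top [0.46  0.078 0.984] 8
puller_grip []
puller_collar [([0.7264, 0.3132, -0.0], 0.49)]
puller [([0.7471, 0.0014, -0.0038], 0.39)]
rack_hole [([0.5281, -0.0454, 0.1868], 0.76)]
door_hinge []
door_push [([0.7158, 0.0933, 0.0004], 0.62), ([0.5045, 0.0522, 0.2381], 0.58)]
door_edge [([0.5252, 0.0755, 0.1206], 0.87)]
scene [1.38  0.409 0.962] 9
puller_grip [([0.5255, -0.047, 0.4239], 0.62), ([0.525, -0.2285, 0.0005], 0.19)]
puller_collar [([0.7557, 0.1898, -0.0011], 0.64)]
puller [([0.526, -0.0447, 0.3235], 0.89)]
rack_hole [([0.5215, -0.0497, 0.183], 0.56)]
door_hinge [([0.4368, -0.1229, 0.2612], 0.82)]
door_push [([0.507, 0.0499, 0.2375], 0.59), ([0.7551, 0.1871, -0.0034], 0.44)]
door_edge [([0.5297, 0.0743, 0.1196], 0.76)]
```

View pics/wrist2.png

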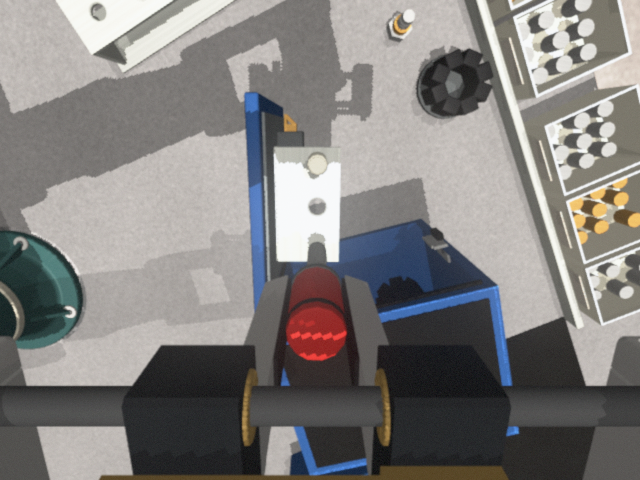

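The wrist view shows the free hole at about (317,206), the white tool at (317,163), the rack squared to the jaws, and the puller's foot at about (317,245). I'll compute both by ray.

Run:
```python
from h import *
s=cams.snapshot("wrist")
g=cv2.cvtColor(s["pixels"],cv2.COLOR_RGB2GRAY)
m=(g[185:228,290:340]<170).astype(np.uint8)
c=max(cv2.findContours(m,cv2.RETR_EXTERNAL,cv2.CHAIN_APPROX_NONE)[0],key=cv2.contourArea)+[290,185]
(u,v),r,a=cv2.fitEllipse(c);print(u,v,r,cv2.boundingRect(c));H=ray(s,u,v,.185);print("hole",np.round(H,4))
for y in (236,240,244,250,256):print(y,g[y,300:336:2])
for q in((317,243),(317,246)):print(np.round(ray(s,*q,.4058-.081),4))
for q in((274,148),(275,259),(340,148),(340,260)):print(np.round(ray(s,*q,.185),4))
```

```text
316.8635559082031 207.43800354003906 (10.927577018737793, 16.45514678955078) (309, 202, 16, 12)
hole [ 0.5256 -0.0484  0.185 ]
236 [246 249 249 249 237 190 191 184 183 183 185 185 236 248 249 249 249 249]
240 [246 247 249 248 212 185 184 183 177 179 181 182 214 249 249 249 249 249]
244 [245 248 248 247 219 135 106 108 109 108 108 113 204 247 248 248 247 247]
250 [246 248 248 245 126 105 105 107 106 106 108 107 104 231 247 248 246 246]
256 [245 248 248 233 109 102 102 106 107 108 107 105 100 221 248 248 246 246]
[ 0.5266 -0.0455  0.3248]
[ 0.5257 -0.0475  0.3248]
[0.5119 0.0263 0.185 ]
[ 0.4588 -0.0817  0.185 ]
[ 0.5731 -0.0023  0.185 ]
[ 0.5238 -0.1132  0.185 ]
```

Emit:
step_arm --pt "-1 0 0 35 0" --pt "-1 0 0 75 0" --pt "-1 0 0 105 0" --pt "-1 0 0 118 0" --pt "-1 0 0 120 0" --pt "-1 0 0 120 0" --pt "-1 0 0 120 0"

```text
time: 10.45
tool_pos: [0.5247, -0.0459, 0.2871]
ee_rot: [3.139, -0.001, 1.135]
wrist_force: [0.2, -0.2, -1.2]
width: 0.0255
```

Run:
```python
from h import *
o=obs()
s=snap("wrist","w3")
for l in ["puller","puller_collar","rack_hole","puller_grip"]:P(s,l)
cv2.imwrite("pics/w3c.png",cv2.resize(s["pixels"][120:320,230:400,::-1],None,fx=3.5,fy=3,interpolation=cv2.INTER_CUBIC)) if 0 else cv2.imwrite("pics/w3c.png",cv2.resize(s["pixels"][130:330,230:400,::-1],None,fx=3,fy=3,interpolation=cv2.INTER_CUBIC))
t=o['tool_pos'];f=240/np.tan(np.radians(s["fov_y"])/2)
for n,X in (("tip",[*t[:2],t[2]-.081]),("hole",[.526,-.0475,.185])):
    c=s["R"]@np.array(X)+s["t"];print(n,c[:2]/c[2]*f+[s["cx"],s["cy"]])
```

```text
10.45 [ 0.5247 -0.0459  0.2871] [ 3.139e+00 -1.000e-03  1.135e+00] q [-0.19  0.03  1.27 -0.    1.84  0.24] F [ 0.2 -0.2 -1.2] w 0.0255
puller [([0.5271, -0.0513, 0.2052], 0.71), ([0.5275, -0.0474, 0.187], 0.61)]
puller_collar [([0.5258, -0.0432, 0.2787], 0.91)]
rack_hole [([0.5283, -0.0464, 0.1854], 0.97), ([0.5285, 0.0725, 0.1211], 0.67)]
puller_grip [([0.5267, -0.0449, 0.3091], 0.92)]
tip [313.56874305 244.68602917]
hole [316.0738829  237.67982513]
```

View pics/w3c.png

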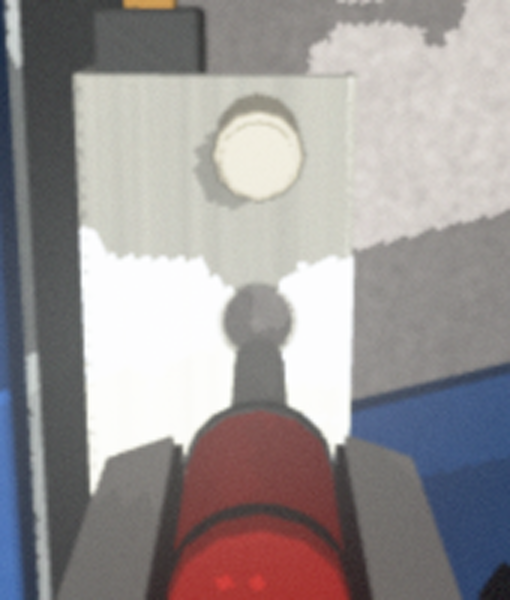

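The crop shows the hole at about full-frame (316,236), and the foot just below it at about (316.6,243), with a shank column of 316.5. I'll work out the relative offset.

Run:
```python
from h import *
o=obs();s=cams.snapshot("wrist");t=o['tool_pos'];z=t[2]-.081;y=o['ee_rot'][2]
X=np.array([np.cos(y),np.sin(y)]);Y=np.array([np.sin(y),-np.cos(y)])
H=ray(s,316,236,.185);print("hole",H)
for v in (241,243,245):
    T=ray(s,316.6,v,z);d=(H-T)[:2]*1e3;print(v,np.round(T,4),"tool dx,dy",d@X,d@Y)
g=cv2.cvtColor(s["pixels"],cv2.COLOR_RGB2GRAY)
print(g[226:262:1,317]);
for r in (228,232,236,240,244,248,252,256):print(r,g[r,300:334])
```

```text
10.7 [ 0.5242 -0.0458  0.2859] [ 3.141 -0.     1.135] q [-0.19  0.03  1.27 -0.    1.84  0.24] F [ 0.1  0.4 -1.1] w 0.0259
hole [ 0.5259818  -0.04580725  0.185     ]
241 [ 0.5272 -0.0442  0.2049] tool dx,dy -1.9851540881159842 -0.4074320913282939
243 [ 0.5266 -0.0455  0.2049] tool dx,dy -0.493344454938908 -0.4085790910450343
245 [ 0.5259 -0.0469  0.2049] tool dx,dy 1.0030268847867214 -0.40972959809665555
[156 155 152 152 153 151 151 150 149 153 154 154 154 152 144 136 131 126
 124 125 122 124 123 125 122 121 123 121 121 122 120 122 119 118 117 120]
228 [253 253 253 253 253 253 248 218 170 147 140 137 136 134 135 146 154 152
 154 152 153 154 159 175 205 230 245 252 253 253 253 253 253 253]
232 [253 253 253 253 245 226 184 142 135 137 137 138 137 136 136 145 148 151
 153 154 151 153 155 155 153 152 157 196 226 248 253 253 253 253]
236 [254 253 253 243 219 169 138 134 138 134 138 137 138 136 143 154 156 154
 150 151 147 150 150 149 150 153 148 149 198 228 249 253 253 253]
240 [254 253 253 249 235 195 150 135 134 133 134 137 133 135 135 143 147 144
 140 139 138 134 137 135 134 134 136 165 210 240 251 253 253 253]
244 [253 253 253 253 250 239 219 192 163 140 134 128 123 122 122 124 124 124
 123 122 126 127 132 134 147 169 213 235 249 253 253 253 253 253]
248 [253 252 252 253 253 253 253 250 216 140 125 121 123 123 122 120 122 123
 124 121 121 122 122 149 230 252 253 253 253 253 253 253 253 253]
252 [252 252 252 253 253 253 252 228 153 119 119 119 122 121 121 121 125 123
 125 122 123 123 122 120 163 243 253 253 253 253 253 253 253 253]
256 [252 252 252 252 253 253 252 220 137 119 120 119 120 118 122 117 123 120
 124 121 122 121 119 118 140 238 253 253 253 253 253 254 253 253]
```

Offset is under 2 mm, inside the clearance. I'll shift 1 mm back and lower in stages.

Emit:
step_arm --pt "-1 -1 0 5 0" --pt "-1 -1 0 13 0" --pt "-1 -1 0 21 0" --pt "-1 -1 0 29 0" --pt "-1 -1 0 37 0" --pt "-1 -1 0 45 0" --pt "-1 -1 0 45 0"

```text
time: 11.62
tool_pos: [0.5232, -0.0466, 0.2394]
ee_rot: [-3.14, 0.0, 1.135]
wrist_force: [-0.3, -0.1, -1.9]
width: 0.0255
```

Emit:
step_arm --pt "-1 0 0 10 0" --pt "-1 0 0 20 0" --pt "-1 0 0 30 0" --pt "-1 0 0 36 0" --pt "-1 0 0 39 0" --pt "-1 0 0 39 0" --pt "-1 0 0 39 0"

```text
time: 12.5
tool_pos: [0.5239, -0.0467, 0.2019]
ee_rot: [3.141, -0.0, 1.135]
wrist_force: [-0.4, 0.6, -1.3]
width: 0.0255
```

Run:
```python
from h import *
obs();s=snap("scene","s4")
for l in ["puller","puller_collar","rack_hole"]:P(s,l)
cv2.imwrite("pics/s4c.png",cv2.resize(s["pixels"][90:290,200:350,::-1],None,fx=3,fy=3,interpolation=cv2.INTER_CUBIC))
```

```text
12.5 [ 0.5239 -0.0467  0.2019] [ 3.141 -0.     1.135] q [-0.2   0.03  1.43 -0.    1.67  0.24] F [-0.4  0.6 -1.3] w 0.0255
puller [([0.5229, -0.0436, 0.1183], 0.66), ([0.5196, -0.2285, -0.0018], 0.66)]
puller_collar [([0.5283, -0.0491, 0.1932], 0.7)]
rack_hole [([0.5263, -0.0472, 0.1814], 0.68)]
```

View pics/s4c.png

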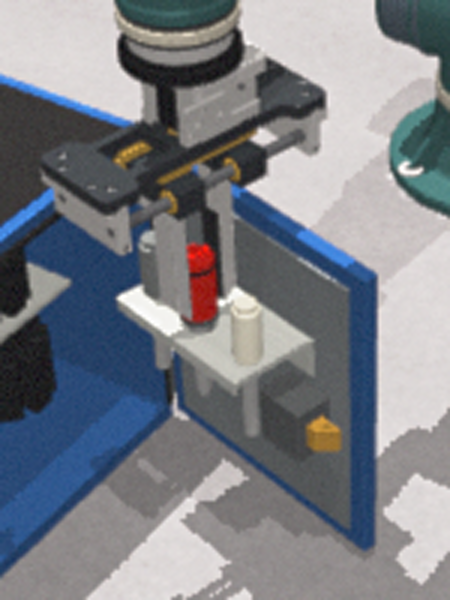

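The puller's shank goes through the hole, with the collar a few mm above the rack (crop 200,320). I'll lower to contact.

Emit:
step_arm --pt "-1 0 0 2 0" --pt "-1 0 0 4 0" --pt "-1 0 0 5 0" --pt "-1 0 0 5 0"

```text
time: 13.2
tool_pos: [0.5235, -0.0467, 0.1962]
ee_rot: [-3.141, 0.0, 1.135]
wrist_force: [-0.3, 0.3, -2.0]
width: 0.0257
```

Emit:
step_arm --pt "-1 0 0 0.5 0" --pt "-1 0 0 1 0" --pt "-1 0 0 1.5 0" --pt "-1 0 0 1.5 0"

```text
time: 13.7
tool_pos: [0.5237, -0.0467, 0.1957]
ee_rot: [3.141, -0.0, 1.135]
wrist_force: [-1.6, 1.4, 2.5]
width: 0.0255
```

Collar has seated (force reversed). Now I'll release partially, clear of the door, and rise.

Emit:
step_arm --pt "-0.2 0 0 0 0" --pt "-0.05 0 0 0 0" --pt "-0.05 0 0 0 0" --pt "-0.05 0 0 0 0" --pt "-0.05 0 0 -8 0" --pt "-0.05 0 0 -25 0" --pt "-0.05 0 0 -60 0" --pt "-0.05 0 0 -110 0" --pt "-0.05 0 0 -160 0" --pt "-0.05 0 0 -190 0" --pt "-0.05 0 0 -190 0" --pt "-0.05 0 0 -190 0"

```text
time: 15.2
tool_pos: [0.5235, -0.0466, 0.384]
ee_rot: [-3.14, 0.0, 1.135]
wrist_force: [0.5, -0.0, -0.3]
width: 0.0444
```

Run:
```python
from h import *
obs()
H=[];E=[]
for c in("scene","top","wrist"):
    s=snap(c,c+"5")
    for l in ["puller","puller_collar","rack_hole","door_hinge","door_push","door_edge","cabinet"]:P(s,l)
    if c=="wrist":disc(s,(0,150,120),(12,255,255),(250,100,400,300),.235)
```

```text
15.2 [ 0.5235 -0.0466  0.384 ] [-3.14   0.     1.135] q [-0.2   0.07  1.04 -0.    2.04  0.24] F [ 0.5 -0.  -0.3] w 0.0444
puller [([0.5212, -0.0427, 0.1114], 0.56), ([0.7483, 0.003, -0.0034], 0.22)]
puller_collar [([0.5244, -0.0464, 0.1855], 0.9)]
rack_hole [([0.5223, -0.045, 0.1807], 0.87)]
door_hinge [([0.4387, -0.1202, 0.2565], 0.85), ([0.5849, 0.4474, 0.0007], 0.48)]
door_push [([0.5061, 0.0494, 0.2396], 0.64)]
door_edge [([0.5281, 0.0746, 0.122], 0.84), ([0.453, 0.2555, -0.0049], 0.68)]
cabinet [([0.5237, -0.2301, -0.0012], 0.87)]
puller [([0.5195, -0.0478, 0.1129], 0.59), ([0.5038, 0.0508, 0.2349], 0.51)]
puller_collar [([0.5166, -0.0463, 0.1837], 0.41)]
rack_hole [([0.5273, -0.0448, 0.186], 0.57)]
door_hinge []
door_push []
door_edge [([0.5274, 0.0733, 0.1176], 0.75)]
cabinet [([0.5876, 0.451, 0.0023], 0.25)]
puller [([0.5248, -0.0487, 0.1123], 0.74)]
puller_collar [([0.5284, -0.0467, 0.1843], 0.98), ([0.7479, -0.004, 0.0017], 0.31)]
rack_hole [([0.5283, -0.046, 0.1874], 0.67)]
door_hinge [([0.5218, -0.05, 0.1112], 0.24)]
door_push [([0.5057, 0.0513, 0.2373], 0.58), ([0.5282, -0.0424, 0.1834], 0.54)]
door_edge [([0.5274, 0.0769, 0.1172], 0.97)]
cabinet [([0.5267, -0.2275, 0.0062], 0.69), ([0.748, -0.0033, -0.0018], 0.22)]Traceback (most recent call last):
  File "<stdin>", line 7, in <module>
  File "h.py", line 20, in disc
    c=max(cv2.findContours(m,cv2.RETR_EXTERNAL,cv2.CHAIN_APPROX_NONE)[0],key=cv2.contourArea)
ValueError: max() iterable argument is empty
```

View pics/wrist5.png

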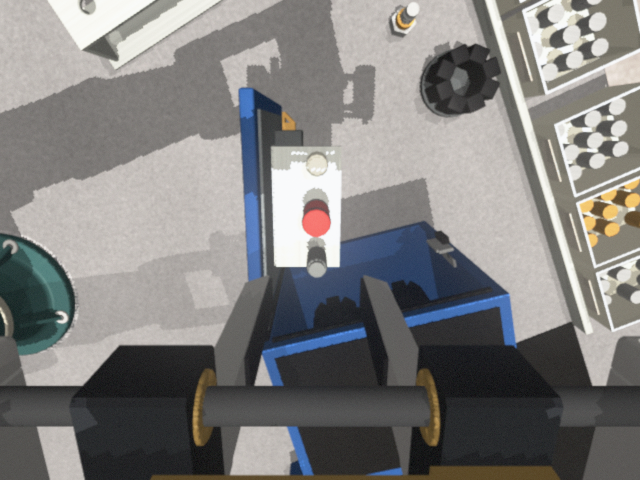

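The puller hangs upright in the free hole (red cap at 316,218, between the white and grey tools). Collar reads z≈0.185 and the opened fingers are clear. Next I go over to the outside of the door, close the fingers and turn so tool +x faces away from the door, then measure the cabinet's yaw from the top view.

Emit:
step_arm --pt "-1 10 -15 0 -9" --pt "-1 25 -35 0 -18" --pt "-1 45 -60 0 -27" --pt "-1 65 -85 0 -36" --pt "-1 82 -98 0 -45" --pt "-1 82 -98 0 -54" --pt "-1 82 -98 0 -63" --pt "-1 82 -98 0 -72" --pt "-1 82 -98 20 -81" --pt "-1 82 -98 70 -90" --pt "-1 82 -98 120 -90" --pt "-1 82 -98 150 -90" --pt "-1 82 -98 156 -90" --pt "-1 82 -98 156 -90" --pt "-1 82 -98 156 -90"

```text
time: 18.27
tool_pos: [0.4705, 0.0691, 0.2311]
ee_rot: [3.14, 0.003, 2.705]
wrist_force: [0.7, 0.2, 0.4]
width: 0.0006
```

Run:
```python
from h import *
o=obs()
s=snap("top","top6")
# cabinet top: dark panel rectangle
g=cv2.cvtColor(s["pixels"],cv2.COLOR_RGB2GRAY);m=(g<50).astype(np.uint8);k=np.zeros_like(m);k[190:350,455:580]=1;m&=k
c=max(cv2.findContours(m,cv2.RETR_EXTERNAL,cv2.CHAIN_APPROX_NONE)[0],key=cv2.contourArea)
b=cv2.boxPoints(cv2.minAreaRect(c));print(b.tolist())
Q=np.array([ray(s,*p,.265)[:2] for p in b]);print(np.round(Q,4),np.round(Q.mean(0),4))
e=np.roll(Q,-1,0)-Q;print(np.hypot(*e.T),np.degrees(np.arctan2(e[:,1],e[:,0])))
s=snap("wrist","w6")
for l in ["door_push","door_edge","door_hinge","cabinet"]:P(s,l)
t=o['tool_pos'];h=np.array([.438,-.1205]);a=np.radians(65.1);u=np.array([np.cos(a),np.sin(a)]);n=np.array([u[1],-u[0]])
print("tcp door frame: along",(t[:2]-h)@u,"off",(t[:2]-h)@n)
```

```text
18.27 [0.4705 0.0691 0.2311] [3.140e+00 3.000e-03 2.705e+00] q [ 0.03 -0.09  1.49 -0.    1.73 -1.11] F [0.7 0.2 0.4] w 0.0006
[[463.18463134765625, 324.5230712890625], [478.66156005859375, 200.7077178955078], [572.0769653320312, 212.3846435546875], [556.6000366210938, 336.20001220703125]]
[[ 0.4344 -0.1351]
 [ 0.6393 -0.1728]
 [ 0.6165 -0.3268]
 [ 0.4139 -0.2835]] [ 0.526  -0.2295]
[0.20829132 0.15563561 0.20719901 0.14982032] [-10.43349185 -98.39803003 167.94388172  82.13089186]
door_push [([0.5055, 0.0502, 0.2379], 0.91)]
door_edge [([0.529, 0.0775, 0.1193], 0.88)]
door_hinge []
cabinet []
tcp door frame: along 0.18560748507766373 off -0.050361292738261086
```

View pics/top6.png

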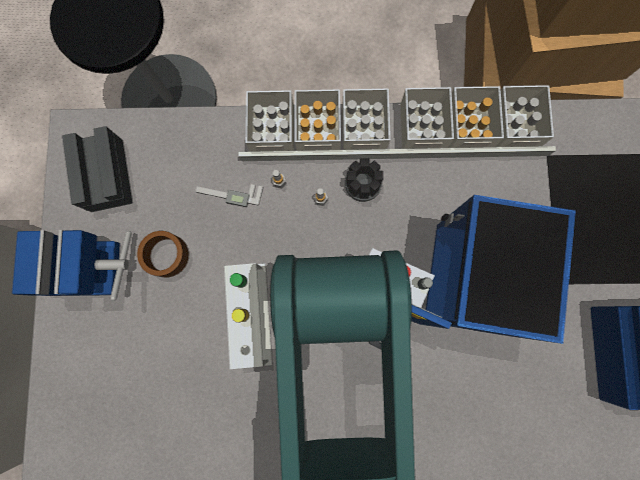

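The stand now has an empty third hole, and everything else is unmoved. The cabinet front runs at roughly −11±2°, so about 76° of swing remains. I'll compute the sweep rows.

```bash
cat >> h.py <<'E'
h0=np.array([.438,-.1205])
def sweep(phis,d=.026,along=.185,p=None,yaw=None):
    o=robot.get_obs();p=o['tool_pos'] if p is None else p;yaw=o['ee_rot'][2] if yaw is None else yaw
    c,s=np.cos(yaw),np.sin(yaw)
    for f in phis:
        a=np.radians(f);u=np.array([np.cos(a),np.sin(a)]);n=np.array([u[1],-u[0]])
        D=(h0+along*u-d*n-p[:2])*1e3
        print(f"[-1, {D@[c,s]:.1f}, {D@[s,-c]:.1f}, 0, {np.degrees(yaw)-f-90:.1f}],",end=" ")
E
python3 - <<'E'
from h import *
sweep([65,64.5,63.8,63,62,60.5,58,54.5,50.5,46.5,42.5,38.5,34.5,30.5,27,24,22,20.5,20])
E
```

```text
[-1, -25.4, -0.2, 0, 0.0], [-1, -27.0, 0.0, 0, 0.5], [-1, -29.3, 0.3, 0, 1.2], [-1, -31.8, 0.6, 0, 2.0], [-1, -35.1, 0.9, 0, 3.0], [-1, -40.0, 1.3, 0, 4.5], [-1, -48.1, 1.6, 0, 7.0], [-1, -59.5, 1.4, 0, 10.5], [-1, -72.5, 0.4, 0, 14.5], [-1, -85.4, -1.5, 0, 18.5], [-1, -98.1, -4.4, 0, 22.5], [-1, -110.6, -8.1, 0, 26.5], [-1, -122.9, -12.6, 0, 30.5], [-1, -134.7, -18.0, 0, 34.5], [-1, -144.8, -23.4, 0, 38.0], [-1, -153.1, -28.6, 0, 41.0], [-1, -158.5, -32.2, 0, 43.0], [-1, -162.5, -35.1, 0, 44.5], [-1, -163.8, -36.0, 0, 45.0],
```

Emit:
step_arm --pt "-1 -14 0 0 0" --pt "-1 -25 0 0 0" --pt "-1 -27 0 0 0.5" --pt "-1 -29 0 0 1" --pt "-1 -32 0.5 0 2" --pt "-1 -35 1 0 3" --pt "-1 -40 1.5 0 4.5" --pt "-1 -48 1.5 0 7" --pt "-1 -59.5 1.5 0 10.5" --pt "-1 -72.5 0.5 0 14.5" --pt "-1 -85.5 -1.5 0 18.5" --pt "-1 -98 -4.5 0 22.5" --pt "-1 -110.5 -8 0 26.5" --pt "-1 -123 -12.5 0 30.5" --pt "-1 -134.5 -18 0 34.5" --pt "-1 -145 -23.5 0 38" --pt "-1 -153 -28.5 0 41" --pt "-1 -158.5 -32 0 43" --pt "-1 -162.5 -35 0 44.5" --pt "-1 -164 -36 0 45"

```text
time: 21.08
tool_pos: [0.6032, -0.0331, 0.2288]
ee_rot: [3.141, 0.0, 1.919]
wrist_force: [-0.2, -0.0, -1.3]
width: 0.0002
```

Run:
```python
from h import *
o=obs()
for c in ("scene","wrist"):
    s=snap(c,c+"7")
    for l in ["door_edge","door_push","puller_collar"]:P(s,l)
sweep([20,19.5,18.5,17,15,12.5,10,8,6,4,2.5,1.5,1])
```

```text
21.07 [ 0.6032 -0.0331  0.2288] [3.141 0.    1.919] q [-0.15  0.21  1.19 -0.    1.74 -0.5 ] F [-0.2 -0.  -1.3] w 0.0002
door_edge [([0.6374, -0.0425, 0.1221], 0.73)]
door_push [([0.6068, -0.046, 0.2375], 0.77)]
puller_collar [([0.5546, -0.1292, 0.187], 0.62)]
door_edge [([0.6382, -0.0429, 0.1192], 0.68), ([0.755, 0.1952, -0.0028], 0.29)]
door_push []
puller_collar [([0.5504, -0.1238, 0.1842], 0.89)]
[-1, -0.0, -0.0, 0, 0.0], [-1, -1.6, 0.2, 0, 0.5], [-1, -4.9, 0.6, 0, 1.5], [-1, -9.7, 1.1, 0, 3.0], [-1, -16.2, 1.5, 0, 5.0], [-1, -24.4, 1.8, 0, 7.5], [-1, -32.5, 1.7, 0, 10.0], [-1, -39.0, 1.3, 0, 12.0], [-1, -45.5, 0.8, 0, 14.0], [-1, -52.0, -0.0, 0, 16.0], [-1, -56.8, -0.8, 0, 17.5], [-1, -60.0, -1.4, 0, 18.5], [-1, -61.6, -1.7, 0, 19.0],
```

View pics/scene7.png

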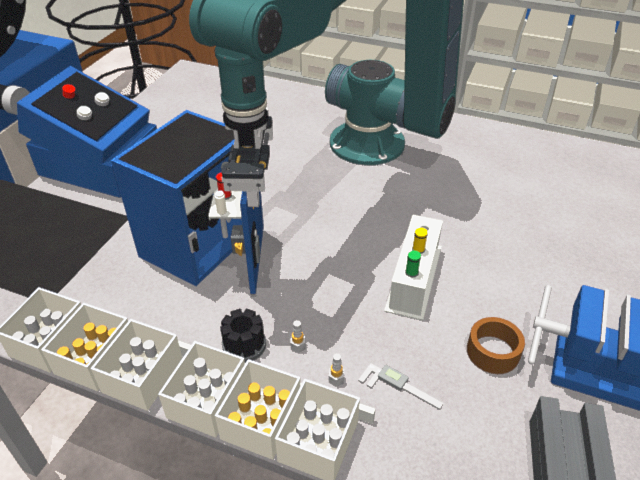

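The scene shows the door swinging in with the finger at its outer face, and the red puller still in the rack (~222,185). The door angle is about 21° (world), as expected. Continue more slowly.

Emit:
step_arm --pt "-1 -1.5 0 0 0.5" --pt "-1 -5 0.5 0 1.5" --pt "-1 -9.5 1 0 3" --pt "-1 -16 1.5 0 5" --pt "-1 -24.5 2 0 7.5" --pt "-1 -32.5 1.5 0 10" --pt "-1 -39 1.5 0 12" --pt "-1 -45.5 1 0 14" --pt "-1 -52 0 0 16" --pt "-1 -57 -1 0 17.5" --pt "-1 -60 -1.5 0 18.5" --pt "-1 -61.5 -1.5 0 19" --pt "-1 -61.5 -1.5 0 19"

```text
time: 23.1
tool_pos: [0.6224, -0.0915, 0.2288]
ee_rot: [-3.141, 0.001, 1.588]
wrist_force: [-0.3, -0.7, 0.0]
width: 0.0007
```

Run:
```python
from h import *
o=obs()
s=snap("scene","s8")
for l in ["door_edge","door_push","puller_collar","puller"]:P(s,l)
sweep([1,0,-1,-2,-2.5,-3,-3.5,-4,-4.5,-5])
print();sweep([-6,-7,-8,-9,-10,-11,-12,-13,-14,-15])
```

```text
23.1 [ 0.6224 -0.0915  0.2288] [-3.141e+00  1.000e-03  1.588e+00] q [-0.24  0.26  1.12 -0.    1.76 -0.25] F [-0.3 -0.7  0. ] w 0.0007
door_edge [([0.6514, -0.1101, 0.1173], 0.87)]
door_push [([0.6231, -0.1042, 0.2347], 0.62)]
puller_collar []
puller [([0.7138, 0.0986, 0.0025], 0.51), ([0.4512, 0.2564, -0.0013], 0.42)]
[-1, -0.1, 0.1, 0, 0.0], [-1, -3.3, 0.5, 0, 1.0], [-1, -6.6, 0.9, 0, 2.0], [-1, -9.8, 1.2, 0, 3.0], [-1, -11.4, 1.3, 0, 3.5], [-1, -13.1, 1.5, 0, 4.0], [-1, -14.7, 1.6, 0, 4.5], [-1, -16.3, 1.7, 0, 5.0], [-1, -17.9, 1.7, 0, 5.5], [-1, -19.6, 1.8, 0, 6.0], 
[-1, -22.8, 1.9, 0, 7.0], [-1, -26.1, 1.9, 0, 8.0], [-1, -29.3, 1.9, 0, 9.0], [-1, -32.6, 1.8, 0, 10.0], [-1, -35.9, 1.7, 0, 11.0], [-1, -39.1, 1.5, 0, 12.0], [-1, -42.4, 1.2, 0, 13.0], [-1, -45.6, 0.9, 0, 14.0], [-1, -48.9, 0.5, 0, 15.0], [-1, -52.1, 0.1, 0, 16.0],
```

Emit:
step_arm --pt "-1 -3.5 0.5 0 1" --pt "-1 -6.5 1 0 2" --pt "-1 -10 1 0 3" --pt "-1 -13 1.5 0 4" --pt "-1 -14.5 1.5 0 4.5" --pt "-1 -14.5 1.5 0 4.5"

```text
time: 24.1
tool_pos: [0.6244, -0.1061, 0.229]
ee_rot: [3.141, 0.001, 1.509]
wrist_force: [0.1, -0.8, -0.1]
width: 0.0004
```

Emit:
step_arm --pt "-1 -1.5 0 0 0.5" --pt "-1 -3 0 0 1" --pt "-1 -3 0 0 1"

```text
time: 24.48
tool_pos: [0.6242, -0.1088, 0.229]
ee_rot: [3.141, 0.0, 1.492]
wrist_force: [0.8, 0.2, -0.0]
width: 0.0006
```

Emit:
step_arm --pt "-1 -1.5 0 0 0.5" --pt "-1 -3 0 0 1" --pt "-1 -3 0 0 1"

```text
time: 24.85
tool_pos: [0.6238, -0.1119, 0.229]
ee_rot: [-3.142, 0.0, 1.475]
wrist_force: [0.3, 0.8, -0.5]
width: 0.0004
```

Emit:
step_arm --pt "-1 -1.5 0 0 0.5" --pt "-1 -3 0 0 1" --pt "-1 -3 0 0 1"

```text
time: 25.22
tool_pos: [0.6237, -0.1142, 0.229]
ee_rot: [3.141, -0.001, 1.458]
wrist_force: [0.6, 2.2, 0.7]
width: 0.0004
```

Emit:
step_arm --pt "-1 -1.5 0 0 0.5" --pt "-1 -3 0 0 1" --pt "-1 -3 0 0 1"

```text
time: 25.6
tool_pos: [0.6238, -0.1168, 0.229]
ee_rot: [3.14, -0.001, 1.441]
wrist_force: [3.8, 5.2, 0.6]
width: 0.0006
```

Bolt is meeting the keeper. Smaller steps now.

Emit:
step_arm --pt "-1 -0.8 0 0 0.2" --pt "-1 -1.6 0 0 0.5" --pt "-1 -1.6 0 0 0.5"

```text
time: 25.98
tool_pos: [0.6239, -0.118, 0.229]
ee_rot: [3.14, -0.002, 1.433]
wrist_force: [3.3, 4.8, 0.3]
width: 0.0007
```

Emit:
step_arm --pt "-1 -0.8 0 0 0.2" --pt "-1 -1.6 0 0 0.5" --pt "-1 -1.6 0 0 0.5"

```text
time: 26.35
tool_pos: [0.6239, -0.1193, 0.229]
ee_rot: [3.14, -0.003, 1.424]
wrist_force: [2.6, 5.4, -0.5]
width: 0.0004
```

Emit:
step_arm --pt "-1 -0.8 0 0 0.2" --pt "-1 -1.6 0 0 0.5" --pt "-1 -1.6 0 0 0.5"

```text
time: 26.72
tool_pos: [0.6239, -0.1205, 0.229]
ee_rot: [3.139, -0.003, 1.416]
wrist_force: [4.7, 5.7, -0.8]
width: 0.0005
```

Emit:
step_arm --pt "-1 -0.8 0 0 0.2" --pt "-1 -1.6 0 0 0.5" --pt "-1 -1.6 0 0 0.5"

```text
time: 27.1
tool_pos: [0.6239, -0.1219, 0.229]
ee_rot: [3.139, -0.004, 1.407]
wrist_force: [4.7, 5.8, -0.5]
width: 0.0005
```

Emit:
step_arm --pt "-1 -0.8 0 0 0.2" --pt "-1 -1.6 0 0 0.5" --pt "-1 -1.6 0 0 0.5"

```text
time: 27.48
tool_pos: [0.6223, -0.1256, 0.229]
ee_rot: [3.141, 0.0, 1.396]
wrist_force: [2.7, 2.6, -0.6]
width: 0.0006
```

Emit:
step_arm --pt "-1 -0.8 0 0 0.2" --pt "-1 -1.6 0 0 0.5" --pt "-1 -1.6 0 0 0.5"

```text
time: 27.85
tool_pos: [0.6212, -0.1279, 0.229]
ee_rot: [-3.14, 0.002, 1.387]
wrist_force: [1.1, -0.7, 0.3]
width: 0.0007
```

Force has dropped, so the crest is passed. I'll press on gently to seat it against the buffer.

Emit:
step_arm --pt "-1 -0.6 0 0 0.2" --pt "-1 -1.2 0 0 0.4" --pt "-1 -1.2 0 0 0.4"

```text
time: 28.22
tool_pos: [0.6212, -0.128, 0.229]
ee_rot: [-3.141, -0.0, 1.381]
wrist_force: [-0.0, 3.3, 0.9]
width: 0.0005
```

Emit:
step_arm --pt "-1 -0.6 0 0 0.2" --pt "-1 -1.2 0 0 0.4" --pt "-1 -1.2 0 0 0.4"

```text
time: 28.6
tool_pos: [0.6213, -0.1281, 0.229]
ee_rot: [-3.141, -0.002, 1.375]
wrist_force: [1.5, 5.9, 0.8]
width: 0.0005
```

Emit:
step_arm --pt "-1 -0.6 0 0 0.2" --pt "-1 -1.2 0 0 0.4" --pt "-1 -1.2 0 0 0.4"

```text
time: 28.98
tool_pos: [0.6214, -0.1282, 0.229]
ee_rot: [-3.141, -0.004, 1.369]
wrist_force: [1.2, 7.8, 0.5]
width: 0.0003
```

Emit:
step_arm --pt "-1 -0.6 0 0 0" --pt "-1 -1.2 0 0 0" --pt "-1 -1.2 0 0 0"

```text
time: 29.35
tool_pos: [0.6213, -0.1287, 0.229]
ee_rot: [-3.141, -0.005, 1.37]
wrist_force: [2.1, 9.3, 0.4]
width: 0.0003
```

Emit:
step_arm --pt "-1 -0.6 0 0 0" --pt "-1 -1.2 0 0 0" --pt "-1 -1.2 0 0 0"

```text
time: 29.72
tool_pos: [0.6212, -0.1291, 0.229]
ee_rot: [-3.141, -0.006, 1.371]
wrist_force: [1.7, 10.9, 1.5]
width: 0.0005
```

Emit:
step_arm --pt "-1 3 0 0 0" --pt "-1 6 0 0 0" --pt "-1 10 0 0 0" --pt "-1 18 0 0 0" --pt "-1 30 0 0 0" --pt "-1 45 0 0 0" --pt "-1 60 0 0 0" --pt "-1 60 0 0 0"

```text
time: 30.72
tool_pos: [0.633, -0.0726, 0.229]
ee_rot: [3.142, 0.0, 1.369]
wrist_force: [-0.3, -0.5, 0.4]
width: 0.0007
```

Run:
```python
from h import *
o=obs()
a=[]
for c in ("scene","wrist","top"):
    s=snap(c,c+"9")
    for l in ["door_edge","door_push","door_hinge","puller","puller_collar"]:P(s,l)
    if c=="scene":a=s["pixels"][100:300,100:280]
    if c=="wrist":b=s["pixels"]
A=cv2.resize(a,None,fx=2.2,fy=2.2,interpolation=cv2.INTER_CUBIC)
B=cv2.resize(b,None,fx=.6,fy=.6);H=max(A.shape[0],B.shape[0])
pad=lambda m:np.vstack([m,np.zeros((H-m.shape[0],m.shape[1],3),np.uint8)])
cv2.imwrite("pics/c9.png",np.hstack([pad(A),pad(B)])[:,:800,::-1])
```

```text
30.73 [ 0.633  -0.0726  0.229 ] [3.142 0.    1.369] q [-0.2   0.28  1.1  -0.    1.76 -0.  ] F [-0.3 -0.5  0.4] w 0.0007
door_edge [([0.6471, -0.1532, 0.1214], 0.96), ([0.713, 0.0978, -0.0013], 0.7)]
door_push [([0.6232, -0.1401, 0.2356], 0.9), ([0.6516, -0.1548, 0.1195], 0.39)]
door_hinge [([0.4387, -0.1209, 0.2549], 0.77)]
puller []
puller_collar []
door_edge [([0.6482, -0.1547, 0.1188], 0.6)]
door_push []
door_hinge []
puller []
puller_collar [([0.7485, -0.0028, -0.0025], 0.75)]
door_edge []
door_push [([0.6231, -0.1395, 0.2341], 0.79)]
door_hinge []
puller []
puller_collar [([0.4503, 0.26, 0.0129], 0.19)]
```

View pics/c9.png

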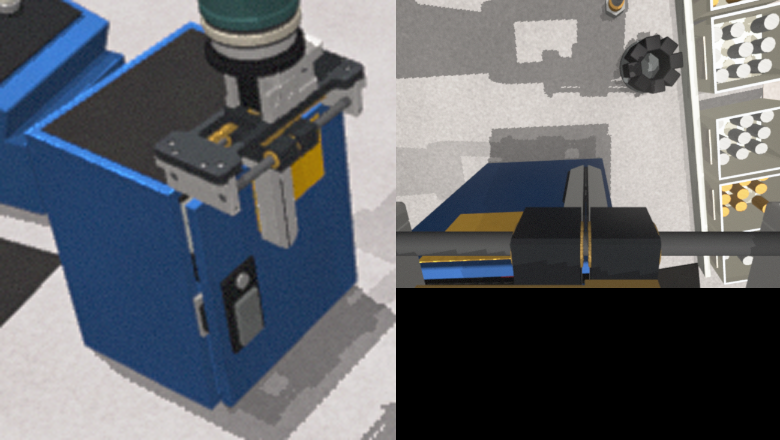

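The view shows the door in line with the cabinet front with a narrow gap. The keeper may stand it off by up to 6 mm, so I'll check the latch by lightly touching again. If it is latched, contact should come only at TCP y≈−0.128, with no yielding below about 8 N.

Emit:
step_arm --pt "-1 -20 0 0 0" --pt "-1 -40 0 0 0" --pt "-1 -48 0 0 0" --pt "-1 -51 0 0 0" --pt "-1 -53 0 0 0" --pt "-1 -53 0 0 0"

```text
time: 32.38
tool_pos: [0.6221, -0.1259, 0.2289]
ee_rot: [-3.142, -0.0, 1.367]
wrist_force: [-0.2, -0.0, 0.3]
width: 0.0002
```

Emit:
step_arm --pt "-1 -1 0 0 0" --pt "-1 -2 0 0 0" --pt "-1 -2 0 0 0"

```text
time: 32.75
tool_pos: [0.6217, -0.1277, 0.229]
ee_rot: [3.142, -0.0, 1.367]
wrist_force: [-0.1, 0.4, 1.1]
width: 0.0004
```

Emit:
step_arm --pt "-1 -1 0 0 0" --pt "-1 -2 0 0 0" --pt "-1 -2 0 0 0"

```text
time: 33.12
tool_pos: [0.6217, -0.128, 0.229]
ee_rot: [3.141, -0.003, 1.369]
wrist_force: [0.8, 5.6, 0.4]
width: 0.0004
```

It holds rigid at the same place, so the door is latched. I'll retreat clear and hand in.

Emit:
step_arm --pt "-1 3 0 0 0" --pt "-1 8 0 0 0" --pt "-1 20 0 0 0" --pt "-1 40 0 0 0" --pt "-1 70 0 0 0" --pt "-1 90 0 0 0" --pt "-1 90 0 0 0" --pt "-1 90 0 0 0"

```text
time: 34.12
tool_pos: [0.6394, -0.0422, 0.2289]
ee_rot: [-3.142, 0.001, 1.367]
wrist_force: [-0.5, -0.5, 0.2]
width: 0.0003
```

Run:
```python
from h import *
obs()
for c in ("scene","top"):
    s=snap(c,c+"10")
    for l in ["door_edge","door_push"]:P(s,l)
print(robot.close_job())
```

```text
34.12 [ 0.6394 -0.0422  0.2289] [-3.142e+00  1.000e-03  1.367e+00] q [-0.15  0.29  1.09 -0.    1.76  0.05] F [-0.5 -0.5  0.2] w 0.0003
door_edge [([0.6481, -0.1507, 0.1205], 0.78), ([0.5236, -0.2298, -0.0021], 0.45)]
door_push [([0.6244, -0.1363, 0.2365], 0.92)]
door_edge [([0.6473, -0.1518, 0.1209], 0.6)]
door_push [([0.6223, -0.1393, 0.2342], 0.82), ([0.7482, 0.0003, -0.0006], 0.33)]
the job is handed in; nothing more can be done
None
```

The puller hangs in the free rack hole on the door, and the door is shut and appears latched. I handed the job in at 34 s, with the gripper about 85 mm off the door.

- **Puller:** I lowered it until the collar met the rack, where the wrist force reversed. After release the wrist camera showed it upright between the white and grey tools, with the collar at about 185 mm.
- **Closing:** I pushed the door slowly, and no reading at the end of a move passed about 11 N. The push rose to about 6–7 N, dropped as the bolt went over the keeper, then rose again at the stop. The tool travelled about 14 mm from first bolt contact, as expected.
- **Latch check:** I backed off and touched the door again. It was still in the same place and did not give at 5.6 N, as a latched door should. After the final retreat, the networks put the door's free edge in the same place within about 2–4 mm, which is their accuracy.
- **Not confirmed:** With the door shut, the puller can't be seen. I last saw it in its hole partway through the closing swing. The bolt's own position couldn't be read. A narrow gap shows at the door's edge, which I took for the keeper's allowed offset. My estimates of the cabinet's angle varied from about −8° to −13°, with the shut door at about −9°, so they don't settle it.
- **Bystanders:** Nothing else looked moved in the pictures.

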